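# Fold out the crank of a carton clamp and clamp the carton

## Task

Fold the clamp's orange crank grip up until it stands upright, leaving the crank arm where it is, and only then crank clockwise so that the jaw pushes the carton against the fence and holds it firmly, its foam pad squeezed about half way, without crushing the carton. Move the jaw and the carton only with the crank; leave the grip upright, let go, and do not disturb the other things on the bench.

Things in the scene. Friction and masses are not known exactly. Their poses are not given: they have to be found in the camera images.
- hub (a point): point on the crank's vertical axis, at the arm's upper face, 119 mm above the bench. The axis stands on a fixed blue gear housing, 75 x 80 mm, 95 mm tall. The steel crank arm, 14 mm wide, 9 mm thick, runs level from here to the elbow.
- elbow (a point): hinge pin of the folding grip at the outer end of the crank arm: 90 mm from the crank's axis, 126 mm above the bench. The pin is level and square to the arm; its lugs are 22 mm over all and rise to 136 mm above the bench.
- grip_end (a point): point on the grip's centre line, 58 mm from the hinge pin, 14 mm short of its free end. The grip is an orange round sleeve, 22 mm thick, covering 16 to 72 mm from the pin; it turns freely on its own spindle, so it can be held while cranking. At the start it lies flat over the arm, free end towards the crank's axis.
- handle (a joint): fold angle of the grip about the elbow pin: 0 folded over the arm, 1.57 straight up (stop, working position). Its free end rises and swings away from the crank's axis. The hinge is stiff: about 0.22 N m (4 N at grip_end) to move it, and it stays where it is left.
- crank (a joint): crank angle, growing clockwise seen from above; growing closes the jaw, 20 mm per rad; limit 6.6 rad. A brake of about 0.7 N m holds it where it is left, also under load: about 8 N at the grip to turn it (4 to 7 N when paused). Sliding the carton adds only 0.4 to 1 N; each mm the foam pad is squeezed takes 0.05 rad and adds 0.9 N at the grip.
- jaw: blue sliding jaw, 120 mm wide, 70 mm high, driven by the crank along its own +y, towards the fence; origin under its plate, on the bed. Its dark foam pad, 14 mm thick, gives 1 mm per 4 N. The pad's face is 40 to 54 mm ahead of the origin, on a screw set differently from job to job and not measured: where it meets the carton must be felt at the crank.
- carton: closed cardboard carton on the clamp's 12 mm bed between jaw and fence, 140 x 110 x 70 mm (110 along the jaw's travel), about 0.5 kg; origin at the centre of its underside. It starts 9 to 33 mm short of the fence, a little askew; the jaw pushes it home and squares it. Held properly at 16 to 28 N (foam squeezed 4 to 7 mm); over 40 N crushes it.
- fence_face (a point): middle of the fixed fence's face, 35 mm above the bed; its y axis points along the jaw's travel, away from the jaw. The fence is 160 mm wide, 75 mm high.
- jar_a: amber glass jar with a brass lid, 64 mm across, 100 mm tall, loose; origin at its foot; a bystander
- jar_b: clear jar with a white lid, 64 mm across, 100 mm tall, loose; origin at its foot; a bystander
- jar_c: blue jar with a black lid, 64 mm across, 100 mm tall, loose; origin at its foot; a bystander
- spare_carton: a second cardboard carton like the one in the clamp, on the bench, 140 x 110 x 70 mm; origin at its underside; a bystander
- tape: roll of brown tape lying flat, 100 mm across, 48 mm high; origin at its underside; a bystander
- knife: yellow carton knife, 130 x 20 x 12 mm, lying; origin at its underside; a bystander
- pen: black marker, 120 mm long, 12 mm thick, lying; origin at its underside; a bystander
There are look-alikes about, which are no part of the job. Leave any blue look-alike of the carton alone.

How it is judged:
By the outcome, as a careful person would: the job done as asked, in the order asked, and still so for the second after the job is handed in, with the robot touching nothing.
It also fails if it takes over 58 s, if anything falls off the work surface, if the arm or the gripper's body presses on something with over 40 N, if the wrist force passes 120 N, or if a joint passes its speed limit or range.

## Robot

A 7-joint arm with a two-finger parallel gripper is mounted at the origin on the work surface. World frame = base frame: x ahead of the robot, y to its left, z up, the work surface at z = 0. Lengths are in mm, angles in rad, forces in N, time in s.
With the tool pointing down it reaches from about 400 to 925 mm from the base axis. Payload 4.1 kg.
Tool frame: the origin (TCP) lies midway between the tips of the shut fingers; the grasp point (between the pads) lies robot.tcp_to_grasp behind it (robot.tcp_to_grasp is the distance from the TCP to the grasp point, in mm); z points along the fingers, y is the line along which they close (so a half turn about z gives the same grasp; the last joint's range is limited). The gripper opens to 85 mm and grips with 20 to 120 N. Pads are 22 mm wide; open, the fingers measure 114 mm over their backs; the gripper's body (76 mm by 85 mm) begins 54 mm behind the grasp point. The pads swing forward as they close: fully open they stand 13 mm farther back than shut.
Start: joints at [1.127, 0.398, 0.045, 1.537, -0.019, 1.207, -0.051], TCP at [219.743, -611.765, 231.347] pointing down, gripper open.
Joint ranges: [-2.82, 2.82], [-0.49, 2.23], [-1.37, 1.46], [0, 2.46], [-1.36, 4.5], [0.23, 2], [-2.94, 2.94]. Speed limits (rad/s): [2.57, 2.57, 3.14, 3.14, 3.14, 3.14, 3.14].

## Interface

Orientations are given as a unit quaternion [w, x, y, z].
In Python, from station import robot, grab_frame, boxes_of gives the robot as it stands.
- The arm moves only by the shell command python3 -m creep 'ROWS' [FORCE]. ROWS is JSON, a list of rows, each a list of 7 numbers: the shift along the world's x, y, z in m, then the turn, a rotation vector about the world's x, y, z in rad, then the opening in per cent of the stroke, from 0 (shut) to 100 (fully open). A call has 1 to 5 rows; each row is the pose to reach, as a shift and turn from the pose commanded when the call began; what a row does not reach only later rows make up. A row lasts 1/12 s, in which the tool goes at most 41.7 mm and 7.16 degrees, less where a joint would pass 70% of its speed; a pose out of reach is approached as far as the arm can. A call with a gripper value outside its range is refused whole. The fingers move at their own pace and stop on an object; FORCE is the grip in N (left out, the last holds). Time passes only in rows, so rows that repeat a pose let the fingers close. It gives the time, the measured TCP pose, the force, the opening and the grip force at its end, in the units of the state.
- robot.get_state(): the state, without advancing time (a new reading comes with each control period).
- grab_frame(name): name is "scene" or "top" or "wrist"; returns a dict with "img" (420x560x3 uint8, red, green, blue), "range_z" (420x560 float32, mm along the optical axis (not along the pixel's ray), 0 where there is no reading), "intrinsics" (3x3 intrinsics, pixels), "position" and "rotation" of the camera in the world; the wrist camera has in their place "hand_eye" (4x4, takes a point from camera to tool coordinates, whose origin is the TCP and whose axes are the flange's). Camera axes: x right, y down, z forward; pixel columns grow to the right and rows downward; lengths in mm; the calibration is good to about 2 mm. The wrist camera is an equidistant fisheye: a pixel r from the principal point sees the ray r / f radians off the axis. A picture is of the moment at which its call begins: read the wrist's pose just before it.
- robot.hand_in(): hands the job in; it is judged then, once.
Trained networks look in a picture, given as the dict that the camera call returned (one of the last four; its "shot" number tells which), for a name from the list of things; names that differ only in an ending like _2 or _b are one class to them, and where a whole thing is asked for, a point or a joint stands for the part that bears it (a point fixed in the world has none). Each returns a list of dicts, best first, with "confidence" (0 to 1); they miss things now and then, are a little off and sometimes report something else, mostly with a low value. They report only what shows in the picture. A call takes as long as a camera call. They do not tell look-alikes from the thing itself.
- boxes_of(picture, target): "box" ([centre column, centre row, width, height] in pixels, round what is visible of it).
The state is a dict: "time_s": time; "joint_positions": joint angles; "joint_velocities": joint speeds; "joint_torque": joint torques, N m; "eef_pos": TCP position; "tcp_rot": TCP orientation; "contact_force": force on the tool from outside, world axes, zero at the start; "torque": the same for the moment, N m; "gripper_width": opening from 0.0 (shut) to 1.0 (fully open); "finger_force": force on a finger pad.
Only numpy, scipy, OpenCV 4.12 (cv2) and the standard library are available. Lean on these libraries where they do the work, as an engineer would, in place of code of your own. Each camera call takes 0.05 s, during which the arm holds its last target. There are 200 camera calls.

## Working session

There is one attempt and no reset: what is moved stays moved. The work goes in short steps, Python scripts to look and compute and a shell command to move; the robot and the scene stay as the last step left them, time stands still between calls to the robot, and variables do not carry over. Pictures are saved under pics/ and viewed, at most 10 in all, crops included, and the job is handed in when it is done.

```bash
ls; mkdir -p pics
cat > h.py <<'E'
import numpy as np, cv2
from station import robot, grab_frame, boxes_of
def world(f,u,v,z=None):
    K=np.array(f['intrinsics']); 
    if z is None:
        p=f['range_z'][int(v)-1:int(v)+2,int(u)-1:int(u)+2]; z=np.median(p[p>0])
    c=np.array([(u-K[0,2])/K[0,0]*z,(v-K[1,2])/K[1,1]*z,z])
    return np.array(f['rotation'])@c+np.array(f['position'])
def cloud(f):
    K=np.array(f['intrinsics']);Z=f['range_z'];v,u=np.indices(Z.shape)
    c=np.stack([(u-K[0,2])/K[0,0]*Z,(v-K[1,2])/K[1,1]*Z,Z],-1)
    return c@np.array(f['rotation']).T+np.array(f['position'])
E
python3 - <<'E'
from h import *
a=grab_frame('top');b=grab_frame('scene')
cv2.imwrite('pics/top.png',a['img'][:,:,::-1]);cv2.imwrite('pics/scene.png',b['img'][:,:,::-1])
np.save('top.npy',a,allow_pickle=True)
print(a['position'],a['rotation'])
for n in ['hub','elbow','grip_end','jaw','carton','fence_face']:
  for f,t in((a,'top'),(b,'scene')):
    for d in boxes_of(f,n)[:3]:
        x=d['box']; 
        try:w=world(f,x[0],x[1]).round(0)
        except Exception:w=None
        print(n,t,np.round(x),round(d['confidence'],2),w)
print(robot.get_state(), robot.tcp_to_grasp)
E
```

```text
pics
[ 289.55742696   10.59091229 1346.98243016] [-0.07782047  0.7495831  -0.65391081  0.0668566 ]
hub top [336. 226.  40.  13.] 0.55 None
hub scene [250. 165.  23.  28.] 0.62 None
elbow top [339. 224.  43.  11.] 0.83 None
elbow scene [247. 164.  24.  26.] 0.65 None
grip_end top [338. 225.  26.   8.] 0.65 None
grip_end scene [262. 193.  51.  36.] 0.64 None
grip_end scene [248. 162.  18.  12.] 0.56 None
jaw top [335. 231.  66.  45.] 0.84 None
jaw top [191. 278.  33.  33.] 0.29 None
jaw scene [263. 192.  47.  38.] 0.62 None
carton top [267. 230.  40.  53.] 0.7 None
carton top [219. 149.  63.  55.] 0.62 None
carton top [334. 232.  71.  43.] 0.5 None
carton scene [246. 304.  51.  71.] 0.78 None
carton scene [294. 220.  65.  57.] 0.74 None
carton scene [249. 163.  17.  19.] 0.63 None
fence_face top [240. 230.  21.  56.] 0.91 None
fence_face scene [309. 235.  47.  43.] 0.74 None
{'time_s': 0.7, 'joint_positions': array([ 1.12700568,  0.39836438,  0.04509814,  1.53654095, -0.01871038,
        1.20691533, -0.05072522]), 'joint_velocities': array([ 0.00144395, -0.00025077,  0.00069847, -0.00146803,  0.00167998,
        0.0005924 ,  0.00073326]), 'joint_torque': array([ 3.97380518e-05, -4.74877417e+01,  1.36255179e+00, -2.54469198e+01,
        1.16038133e-02,  1.00982626e-03,  2.74864313e-06]), 'eef_pos': array([ 219.75445753, -611.7880072 ,  231.39602722]), 'tcp_rot': array([9.47790543e-05, 9.85172627e-01, 1.71565978e-01, 2.01687699e-05]), 'contact_force': array([-0.21995164, -1.60906816,  1.01148817]), 'torque': array([ 0.0047435,  0.0275464, -0.0159422]), 'finger_force': 0.0, 'gripper_width': 0.9984274919785596} 18.700000000000003
```

```bash
sed -i 's/^import numpy.*/import numpy as np, cv2\nfrom scipy.spatial.transform import Rotation as R\nrm=lambda q:R.from_quat(np.roll(q,-1)).as_matrix()/; s/np.array(f\[.rotation.\])/rm(f["rotation"])/' h.py
python3 - <<'E'
from h import *
a=np.load('top.npy',allow_pickle=True).item()
P=cloud(a); print(a['intrinsics'])
for u,v in [(338,225),(321,226),(353,224),(267,230),(240,230),(335,240),(300,230),(245,230)]: print(u,v,P[v,u].round(0))
big=cv2.resize(a['img'][170:290,190:390],None,fx=4,fy=4,interpolation=cv2.INTER_CUBIC)
cv2.imwrite('pics/topc.png',big[:,:,::-1])
E
```

```text
[[440.97879858   0.         277.91660922]
 [  0.         440.97879858 211.92796631]
 [  0.           0.           1.        ]]
338 225 [ 526. -125.  133.]
321 226 [517. -78. 128.]
353 224 [ 537. -168.  120.]
267 230 [493.  72.  84.]
240 230 [482. 150.  85.]
335 240 [ 499. -132.   31.]
300 230 [507. -23.  76.]
245 230 [495. 143.  13.]
```

View pics/topc.png

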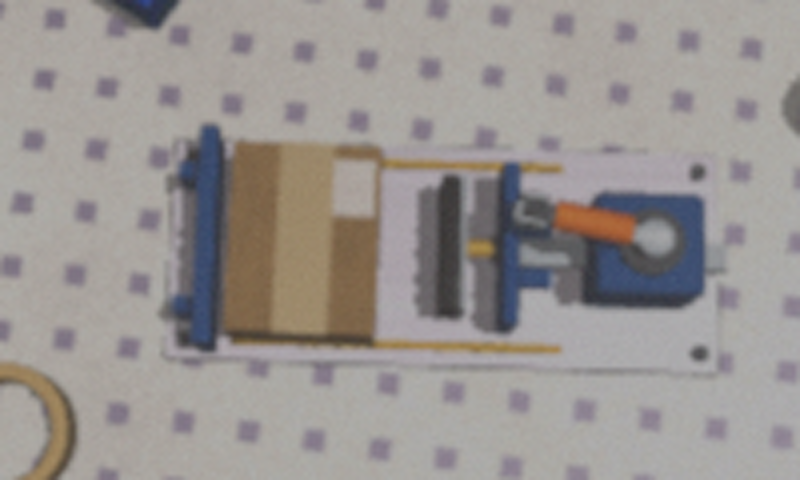

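View pics/scene.png

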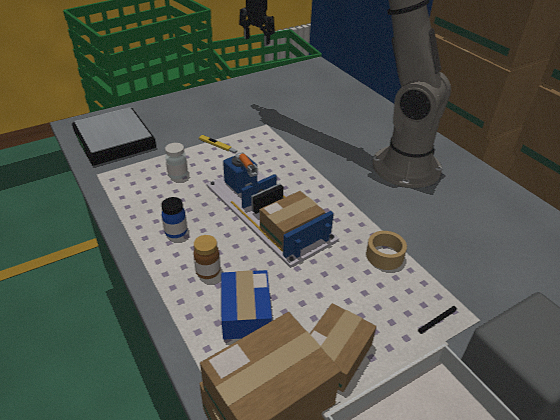

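View pics/top.png

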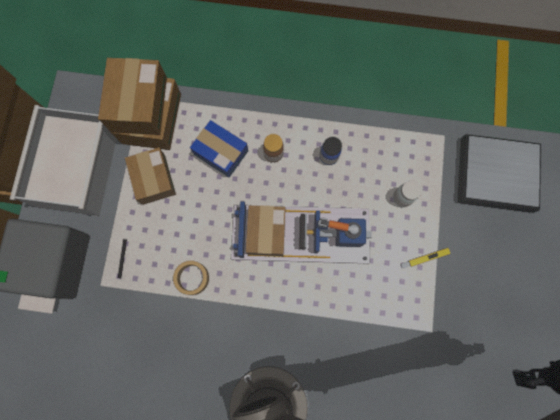

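Run:
```python
from h import *
a=np.load('top.npy',allow_pickle=True).item()
P=cloud(a); I=a['img'].astype(int)
hsv=cv2.cvtColor(a['img'],cv2.COLOR_RGB2HSV)
m=(hsv[...,0]<13)&(hsv[...,1]>130)&(hsv[...,2]>110); m[:215]=0;m[240:]=0;m[:,:315]=0;m[:,365:]=0
v,u=np.nonzero(m);print(len(u),u.min(),u.max(),v.min(),v.max())
w=np.array([world(a,x,y,1347-135) for x,y in zip(u,v)])
# true plane intersect z=133
def at(u,v,z):
    p0=world(a,u,v,1000.);c=np.array(a['position']);return c+(p0-c)*(z-c[2])/(p0[2]-c[2])
w=np.array([at(x,y,130) for x,y in zip(u,v)])
c=w[:,:2].mean(0);U,S,V=np.linalg.svd(w[:,:2]-c);print('grip',c,V[0],np.degrees(np.arctan2(V[0][1],V[0][0])),((w[:,:2]-c)@V[0]).min(),((w[:,:2]-c)@V[0]).max())
print('elbow',at(322.5,222.5,136),'hub',at(353.7,229.3,122))
s=robot.get_state();print(R.from_quat(np.roll(s['tcp_rot'],-1)).as_matrix().round(3))
top=(P[...,2]>75)&(P[...,2]<90)
for n,(u0,u1,v0,v1) in dict(carton=(245,286,203,258),fence=(235,247,198,260)).items():
    mm=np.zeros_like(top);mm[v0:v1,u0:u1]=1;q=P[mm&top][:,:2].astype(np.float32);print(n,cv2.minAreaRect(q))
```

```text
118 329 348 221 230
grip [ 525.75389754 -126.28421923] [-0.06220179 -0.99806359] -93.56620201275398 -27.618402538273312 26.03692839558686
elbow [526.44707172 -80.62090869 136.        ] hub [ 521.76457259 -170.88422911  122.        ]
[[ 0.941  0.338  0.   ]
 [ 0.338 -0.941 -0.   ]
 [ 0.     0.    -1.   ]]
carton ((497.06304931640625, 79.00796508789062), (141.294921875, 110.02340698242188), 5.3590898513793945)
fence ((489.61932373046875, 146.26695251464844), (158.6209716796875, 25.881195068359375), 8.373745918273926)
```

```bash
python3 -m creep '[[0.02,0.032,0.002,0,0,0.0775,100],[0.04,0.064,0.004,0,0,0.155,100],[0.06,0.096,0.006,0,0,0.2325,100],[0.08,0.128,0.008,0,0,0.31,100],[0.1,0.16,0.01,0,0,0.3875,100]]'
python3 -m creep '[[0.02,0.032,0.002,0,0,0.0775,100],[0.04,0.064,0.004,0,0,0.155,100],[0.06,0.096,0.006,0,0,0.2325,100],[0.08,0.128,0.008,0,0,0.31,100],[0.1,0.16,0.01,0,0,0.3875,100]]'
python3 -m creep '[[0.02,0.032,0.002,0,0,0.0775,60],[0.04,0.064,0.004,0,0,0.155,60],[0.06,0.096,0.006,0,0,0.2325,60],[0.08,0.128,0.008,0,0,0.31,60],[0.105,0.16,0.01,0,0,0.3875,60]]'
python3 -m creep '[[0,0,0,0,0,0,60],[0,0,0,0,0,0,60]]'
python3 - <<'E'
from h import *
s=robot.get_state();f=grab_frame('wrist');np.save('w1.npy',dict(f=f,s=s),allow_pickle=True)
cv2.imwrite('pics/w1.png',f['img'][:,:,::-1]);print(s['eef_pos'],s['tcp_rot'],s['contact_force'],f['hand_eye'],f['intrinsics'])
print(R.from_quat(np.roll(s['tcp_rot'],-1)).as_matrix().round(3))
E
```

```text
time_s: 1.12
eef_pos: [320.5, -450.2, 241.6]
tcp_rot: [0.0, 0.933, 0.36, 0.0]
contact_force: [0.6, 0.0, 1.3]
gripper_width: 1.001
finger_force: 0.0
time_s: 1.53
eef_pos: [420.4, -290.2, 251.8]
tcp_rot: [0.0, 0.846, 0.533, 0.0]
contact_force: [1.2, 0.7, 0.7]
gripper_width: 1.001
finger_force: 0.0
time_s: 1.95
eef_pos: [524.8, -130.5, 261.9]
tcp_rot: [0.0, 0.728, 0.685, -0.0]
contact_force: [0.7, -0.5, 0.6]
gripper_width: 0.606
finger_force: 0.0
time_s: 2.12
eef_pos: [526.1, -128.9, 261.7]
tcp_rot: [0.0, 0.727, 0.686, 0.001]
contact_force: [-0.0, -0.5, 0.7]
gripper_width: 0.6
finger_force: 0.0
[ 526.07369487 -128.87119456  261.67728542] [1.13070450e-04 7.27259550e-01 6.86362198e-01 6.83324274e-04] [-0.04273303 -0.51565277  0.67107788] [[ 8.89104673e-05 -9.65254850e-01 -2.61310288e-01  6.54684903e+01]
 [ 9.99999870e-01 -4.54271292e-05  5.08051992e-04 -7.01707129e-01]
 [-5.02270226e-04 -2.61310299e-01  9.65254720e-01 -1.42830294e+02]
 [ 0.00000000e+00  0.00000000e+00  0.00000000e+00  1.00000000e+00]] [[325.1922621    0.         286.01301753]
 [  0.         325.1922621  208.31565494]
 [  0.           0.           1.        ]]
[[ 0.058  0.998  0.001]
 [ 0.998 -0.058  0.001]
 [ 0.001  0.001 -1.   ]]
```

View pics/w1.png

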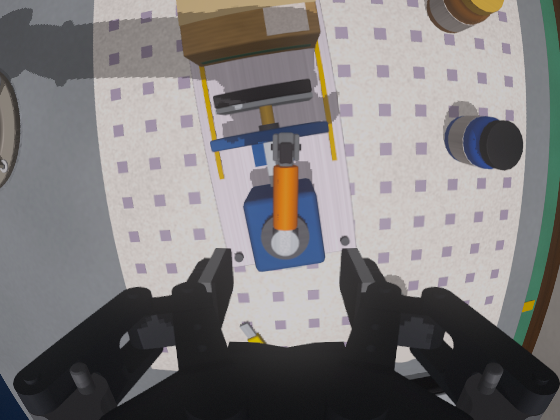

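The wrist view shows the grip (orange, rows 165–232, column 286) aligned with the tool. The elbow is at (286,147), the hub cap at (285,242).

```bash
cat >> h.py <<'E'
def wworld(d,u,v,zw):
    f,s=d['f'],d['s'];K=f['intrinsics'];x=(u-K[0][2])/K[0][0];y=(v-K[1][2])/K[1][1];r=np.hypot(x,y)+1e-9
    ray=np.array([np.sin(r)*x/r,np.sin(r)*y/r,np.cos(r)]);H=np.array(f['hand_eye']);Rt=rm(s['tcp_rot'])
    o=Rt@H[:3,3]+s['eef_pos'];g=Rt@H[:3,:3]@ray
    return o+g*(zw-o[2])/g[2]
E
python3 - <<'E'
from h import *
d=np.load('w1.npy',allow_pickle=True).item();f=d['f']
hsv=cv2.cvtColor(f['img'],cv2.COLOR_RGB2HSV)
m=(hsv[...,0]<16)&(hsv[...,1]>150)&(hsv[...,2]>110);m[:,:260]=0;m[:,315:]=0;m[:150]=0;m[245:]=0
w=[]
for v in range(170,230,6):
    u=np.nonzero(m[v])[0]; 
    if len(u)>3: a,b=wworld(d,u.min()-.5,v,126),wworld(d,u.max()+.5,v,126); w.append((a+b)/2); print(v,u.min(),u.max(),w[-1].round(1),np.linalg.norm(a-b).round(1))
vv=np.nonzero(m[:,286])[0];print(vv.min(),vv.max(),wworld(d,286,vv.min(),130),wworld(d,286,vv.max(),130))
w=np.array(w);print(np.polyfit(w[:,1],w[:,0],1))
print('elbow',wworld(d,286,147,136),'hub',wworld(d,285,242,125))
print('rangez',f['range_z'][200,286],f['range_z'][242,285])
E
```

```text
170 274 297 [ 526.6 -104.4  126. ] 20.7
176 274 297 [ 526.3 -109.6  126. ] 20.8
182 274 297 [ 526.  -114.9  126. ] 20.9
188 274 297 [ 525.7 -120.3  126. ] 21.0
194 274 297 [ 525.4 -125.6  126. ] 21.1
200 274 296 [ 524.6 -131.   126. ] 20.3
206 274 296 [ 524.3 -136.5  126. ] 20.4
212 274 296 [ 524. -142.  126.] 20.5
218 274 296 [ 523.7 -147.6  126. ] 20.6
224 274 296 [ 523.3 -153.2  126. ] 20.7
167 167 [ 527.24598952 -101.25373592  130.        ] [ 527.24598952 -101.25373592  130.        ]
[7.07283742e-02 5.34101155e+02]
elbow [528.24880711 -83.74974335 136.        ] hub [ 522.30611585 -170.88228216  125.        ]
rangez 274.39517 304.57776
```

```bash
python3 -m creep '[[-0.0015,-0.0045,-0.03,0,0,-0.008,55],[-0.0015,-0.0045,-0.06,0,0,-0.008,50],[-0.0015,-0.0045,-0.09,0,0,-0.008,45],[-0.0015,-0.0045,-0.12,0,0,-0.008,40],[-0.0015,-0.0045,-0.15,0,0,-0.008,40]]' 20
python3 -m creep '[[0,0,0,0,0,0,36],[0,0,0,0,0,0,32],[0,0,0,0,0,0,32]]'
python3 -m creep '[[0,0,0,0,0,0,30],[0,0,0,0,0,0,30]]'
python3 -m creep '[[0,0,0,0,0,0,28],[0,0,0,0,0,0,28]]'
python3 -m creep '[[0,0,0,0,0,0,27],[0,0,0,0,0,0,27]]'
```

```text
time_s: 2.58
eef_pos: [522.1, -138.8, 110.1]
tcp_rot: [0.001, 0.733, 0.68, -0.001]
contact_force: [1.2, 0.9, -0.0]
gripper_width: 0.4
finger_force: 0.0
time_s: 2.83
eef_pos: [523.2, -137.6, 112.4]
tcp_rot: [0.0, 0.733, 0.681, -0.0]
contact_force: [-0.0, 0.2, 0.3]
gripper_width: 0.318
finger_force: 0.0
time_s: 3.0
eef_pos: [523.6, -136.8, 112.8]
tcp_rot: [0.001, 0.732, 0.681, 0.0]
contact_force: [-0.1, 0.5, 0.5]
gripper_width: 0.302
finger_force: 0.0
time_s: 3.17
eef_pos: [523.9, -136.6, 112.4]
tcp_rot: [0.001, 0.732, 0.681, 0.0]
contact_force: [1.5, -0.9, 0.7]
gripper_width: 0.279
finger_force: 0.6
time_s: 3.33
eef_pos: [524.2, -136.7, 112.0]
tcp_rot: [0.001, 0.732, 0.681, 0.001]
contact_force: [2.5, -0.8, 0.9]
gripper_width: 0.267
finger_force: 1.2
```

```bash
python3 -m creep '[[0.0007,0,0,0,0,0,26],[0.0007,0,0,0,0,0,26]]'
python3 -m creep '[[0,0,0,0,0,0,24],[0,0,0,0,0,0,20],[0,0,0,0,0,0,20]]' 30
```

```text
time_s: 3.5
eef_pos: [524.6, -136.6, 111.7]
tcp_rot: [0.001, 0.732, 0.681, 0.0]
contact_force: [3.1, -1.3, 1.0]
gripper_width: 0.259
finger_force: 1.5
time_s: 3.75
eef_pos: [524.7, -136.6, 111.7]
tcp_rot: [0.001, 0.732, 0.681, 0.0]
contact_force: [4.0, -2.2, 1.2]
gripper_width: 0.245
finger_force: 29.7
```

```bash
python3 -m creep '[[0.0001,0.0009,0.0069,0,0,0,20],[0.0002,0.0026,0.0136,0,0,0,20],[0.0003,0.0052,0.020,0,0,0,20],[0.0006,0.0086,0.0261,0,0,0,20]]'
python3 - <<'E'
from h import *
s=robot.get_state();f=grab_frame('wrist');np.save('w2.npy',dict(f=f,s=s),allow_pickle=True)
cv2.imwrite('pics/w2.png',f['img'][:,:,::-1])
E
```

```text
time_s: 4.08
eef_pos: [525.0, -128.3, 136.4]
tcp_rot: [0.001, 0.732, 0.681, 0.0]
contact_force: [7.8, -3.1, -9.5]
gripper_width: 0.247
finger_force: 29.8
```

View pics/w2.png

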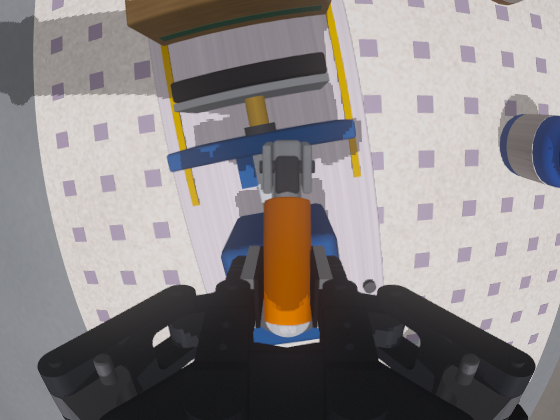

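```bash
python3 -m creep '[[0.0008,0.0042,0.0055,0,0,0,20],[0.0016,0.009,0.0105,0,0,0,20],[0.002,0.0145,0.0148,0,0,0,20],[0.0024,0.0205,0.0183,0,0,0,20]]'
```

```text
time_s: 4.47
eef_pos: [526.4, -109.9, 154.5]
tcp_rot: [0.001, 0.732, 0.681, -0.001]
contact_force: [4.8, -5.8, -7.5]
gripper_width: 0.24
finger_force: 29.5
```

```bash
python3 -m creep '[[0.001,0.0064,0.0027,0,0,0,20],[0.0017,0.0131,0.0046,0,0,0,20],[0.0021,0.020,0.0055,0,0,0,20],[0.0025,0.0265,0.0056,0,0,0,20]]'
python3 -m creep '[[0,0.001,0,0,0,0,20],[0,0.002,0,0,0,0,20]]'
```

```text
time_s: 4.8
eef_pos: [528.3, -86.3, 161.3]
tcp_rot: [0.002, 0.733, 0.68, -0.004]
contact_force: [-1.1, -12.5, 3.9]
gripper_width: 0.22
finger_force: 29.0
time_s: 4.97
eef_pos: [528.6, -83.9, 161.3]
tcp_rot: [0.002, 0.733, 0.681, -0.003]
contact_force: [1.2, -10.9, 1.9]
gripper_width: 0.221
finger_force: 28.6
```

Run:
```python
from h import *
s=robot.get_state();f=grab_frame('wrist');g=grab_frame('top');np.save('w3.npy',dict(f=f,s=s,g=g),allow_pickle=True)
a=f['img'];b=cv2.resize(g['img'][205:255,225:375],(560,187),interpolation=cv2.INTER_CUBIC)
cv2.imwrite('pics/w3.png',np.vstack([a[:400],b])[:,:,::-1])
```

```text
(no output)
```

View pics/w3.png

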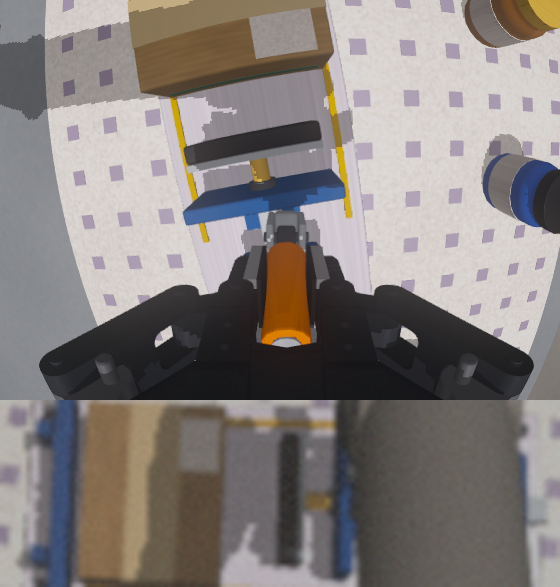

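```bash
python3 -m creep '[[0,0.001,0,0,0,0,20],[0.0001,0.002,0,0,0,0,20]]'
python3 -m creep '[[0,0.001,0,0,0,0,20],[0.0001,0.002,0,0,0,0,20]]'
python3 - <<'E'
from h import *
s=robot.get_state();f=grab_frame('wrist');d=dict(f=f,s=s);print(s['eef_pos'])
hsv=cv2.cvtColor(f['img'],cv2.COLOR_RGB2HSV)
m=(hsv[...,0]<16)&(hsv[...,1]>150)&(hsv[...,2]>60);m[:,:255]=0;m[:,320:]=0;m[:200]=0;m[360:]=0
v,u=np.nonzero(m);print(u.min(),u.max(),v.min(),v.max())
# predict rows for upright grip: near face bottom / top rim
H=np.array(f['hand_eye']);Rt=rm(s['tcp_rot']);K=f['intrinsics']
def proj(p):
    c=H[:3,:3].T@(Rt.T@(np.array(p)-s['eef_pos'])-H[:3,3]);r=np.arctan2(np.hypot(c[0],c[1]),c[2]);n=np.hypot(c[0],c[1]);return K[0][2]+K[0][0]*r*c[0]/n,K[1][2]+K[1][1]*r*c[1]/n
for t in (75,80,85,90,95):
    th=np.radians(t);dd=np.array([.066,.998,0]);pin=np.array([528.2,-83.5,126]);ax=-np.cos(th)*dd+np.array([0,0,np.sin(th)]);nn=np.cross([.998,-.066,0],ax);nn*=np.sign(nn@dd)
    print(t,[np.round(proj(pin+l*ax+11*nn),1) for l in (16,72)], np.round(proj(pin+72*ax-11*nn),1))
E
```

```text
time_s: 5.23
eef_pos: [528.8, -83.0, 161.4]
tcp_rot: [0.003, 0.733, 0.68, -0.003]
contact_force: [0.9, -11.6, 3.1]
gripper_width: 0.215
finger_force: 29.4
time_s: 5.4
eef_pos: [528.9, -79.7, 161.3]
tcp_rot: [0.002, 0.733, 0.68, -0.003]
contact_force: [1.6, -9.8, 2.0]
gripper_width: 0.208
finger_force: 22.4
[528.8791896  -79.72159947 161.27441213]
261 311 247 344
75 [array([286.3, 243.9]), array([286.7, 328. ])] [287.  357.9]
80 [array([286.3, 240.7]), array([286.6, 315.6])] [286.9 351.3]
85 [array([286.3, 237.5]), array([286.5, 301.7])] [286.9 343.2]
90 [array([286.3, 234.4]), array([286.3, 286.3])] [286.8 333.3]
95 [array([286.2, 231.3]), array([286.2, 269.8])] [286.7 321.7]
```

Run:
```python
from h import *
f=grab_frame('wrist');
cv2.imwrite('pics/w4.png',cv2.resize(f['img'][180:380,200:372],None,fx=3,fy=3)[:,:,::-1])
d=grab_frame('scene');np.save('s4.npy',d,allow_pickle=True)
```

```text
(no output)
```

View pics/w4.png

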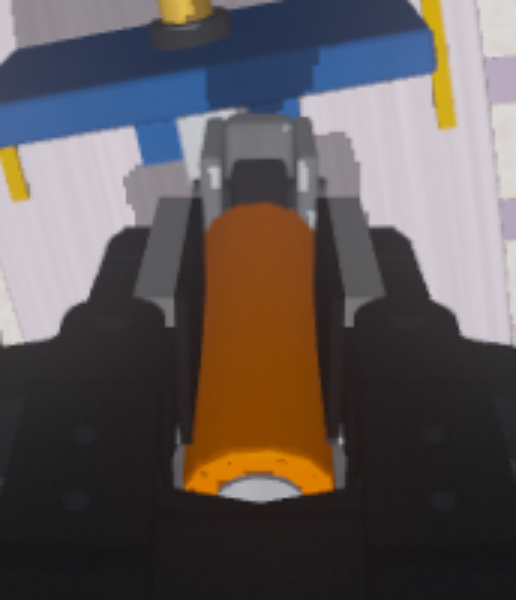

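```bash
python3 -m creep '[[0,0,0,0,0,0,40],[0,0,0,0,0,0,40],[-0.0006,-0.009,0,0,0,0,40],[-0.0012,-0.018,0,0,0,0,40],[-0.0012,-0.018,0,0,0,0,40]]'
python3 -m creep '[[0,0,0,0,0,0,40]]'
```

```text
time_s: 5.97
eef_pos: [527.5, -95.2, 160.8]
tcp_rot: [-0.0, 0.733, 0.68, -0.001]
contact_force: [-0.7, -1.1, 0.4]
gripper_width: 0.401
finger_force: 0.0
time_s: 6.05
eef_pos: [528.0, -93.6, 161.0]
tcp_rot: [-0.0, 0.733, 0.681, -0.0]
contact_force: [-0.3, 0.1, 0.0]
gripper_width: 0.398
finger_force: 0.0
```

```bash
python3 -m creep '[[-0.0003,-0.004,0,0,0,0,34],[-0.0003,-0.004,0,0,0,0,30],[-0.0003,-0.004,0,0,0,0,28],[-0.0003,-0.004,0,0,0,0,27]]' 20
python3 -m creep '[[0,0,0,0,0,0,26],[0,0,0,0,0,0,24],[0,0,0,0,0,0,20],[0,0,0,0,0,0,20]]' 50
python3 -m creep '[[0.0002,0.0025,0.001,-0.07,0.005,0,20],[0.0004,0.005,0.0017,-0.14,0.009,0,20],[0.0005,0.0075,0.0022,-0.21,0.014,0,20],[0.0006,0.0095,0.0025,-0.28,0.018,0,20],[0.0006,0.0095,0.0025,-0.28,0.018,0,20]]'
```

```text
time_s: 6.38
eef_pos: [528.2, -96.4, 161.4]
tcp_rot: [-0.0, 0.732, 0.682, 0.0]
contact_force: [0.2, 0.2, -0.0]
gripper_width: 0.269
finger_force: 0.0
time_s: 6.72
eef_pos: [527.8, -96.4, 161.5]
tcp_rot: [-0.0, 0.732, 0.681, -0.0]
contact_force: [-1.7, -0.4, 2.2]
gripper_width: 0.244
finger_force: 48.7
time_s: 7.13
eef_pos: [528.5, -87.0, 163.8]
tcp_rot: [0.098, 0.723, 0.676, -0.104]
contact_force: [-2.6, -3.4, 3.1]
gripper_width: 0.246
finger_force: 49.7
```

```bash
python3 -m creep '[[0.0001,0.0019,0.0002,-0.05,0.003,0,20],[0.0001,0.0019,0.0002,-0.05,0.003,0,20]]'
python3 -m creep '[[0.0001,0.0019,0.0001,-0.05,0.003,0,20],[0.0001,0.0019,0.0001,-0.05,0.003,0,20]]'
python3 - <<'E'
from h import *
s=robot.get_state();print(s['torque'])
f=grab_frame('wrist');
cv2.imwrite('pics/w5.png',cv2.resize(f['img'][180:380,200:372],None,fx=3,fy=3)[:,:,::-1])
E
```

```text
time_s: 7.3
eef_pos: [528.4, -87.2, 164.1]
tcp_rot: [0.114, 0.721, 0.672, -0.122]
contact_force: [-1.5, -5.1, 2.3]
gripper_width: 0.241
finger_force: 49.5
time_s: 7.47
eef_pos: [528.3, -87.6, 164.5]
tcp_rot: [0.132, 0.718, 0.668, -0.141]
contact_force: [-1.1, -9.8, 3.1]
gripper_width: 0.242
finger_force: 49.5
[-1.13908443  0.26707039 -0.04303315]
```

View pics/w5.png

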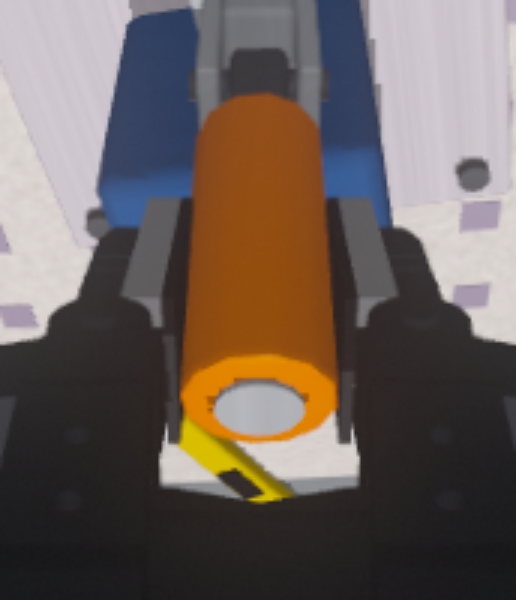

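```bash
python3 -m creep '[[0,0,0,0,0,0,36],[0,0,0,0,0,0,42]]' 20
python3 -m creep '[[0,0.001,0,0.095,-0.006,0,42],[0,0.002,0,0.19,-0.012,0,42],[0,0.003,-0.001,0.285,-0.018,0,42],[0,0.004,-0.002,0.38,-0.024,0,42],[0,0.004,-0.003,0.38,-0.024,0,42]]'
python3 -m creep '[[0,0,0,0,0,0,42]]'
python3 - <<'E'
from h import *
s=robot.get_state();f=grab_frame('wrist');d=dict(f=f,s=s);print(s['eef_pos'],rm(s['tcp_rot']).round(3))
hsv=cv2.cvtColor(f['img'],cv2.COLOR_RGB2HSV)
m=(hsv[...,0]<16)&(hsv[...,1]>150)&(hsv[...,2]>60);m[:,:255]=0;m[:,320:]=0;m[:200]=0;m[360:]=0
v,u=np.nonzero(m);print(u.min(),u.max(),v.min(),v.max())
g=f['img'];print([(r,tuple(g[r,286])) for r in range(225,350,4)])
H=np.array(f['hand_eye']);Rt=rm(s['tcp_rot']);K=f['intrinsics']
def proj(p):
    c=H[:3,:3].T@(Rt.T@(np.array(p)-s['eef_pos'])-H[:3,3]);r=np.arctan2(np.hypot(c[0],c[1]),c[2]);n=np.hypot(c[0],c[1]);return K[0][2]+K[0][0]*r*c[0]/n,K[1][2]+K[1][1]*r*c[1]/n
for t in (80,85,90,95):
    th=np.radians(t);dd=np.array([.066,.998,0]);pin=np.array([528.2,-83.,126]);ax=-np.cos(th)*dd+np.array([0,0,np.sin(th)]);nn=np.cross([.998,-.066,0],ax);nn*=np.sign(nn@dd)
    print(t,[np.round(proj(pin+l*ax+11*nn),1) for l in (16,72)], np.round(proj(pin+72*ax-11*nn),1))
E
```

```text
time_s: 7.68
eef_pos: [529.3, -83.2, 163.9]
tcp_rot: [0.13, 0.719, 0.669, -0.136]
contact_force: [-0.4, 0.4, 0.4]
gripper_width: 0.419
finger_force: 0.0
time_s: 8.1
eef_pos: [529.3, -84.5, 161.5]
tcp_rot: [0.001, 0.735, 0.678, 0.001]
contact_force: [0.1, -1.0, 0.0]
gripper_width: 0.421
finger_force: 0.0
time_s: 8.18
eef_pos: [528.9, -80.7, 160.9]
tcp_rot: [0.0, 0.733, 0.68, -0.0]
contact_force: [-0.1, 1.0, -0.7]
gripper_width: 0.423
finger_force: 0.0
[528.85913972 -80.66885484 160.948694  ] [[ 0.075  0.997  0.   ]
 [ 0.997 -0.075 -0.001]
 [-0.001  0.    -1.   ]]
259 312 236 329
[(225, (np.uint8(116), np.uint8(117), np.uint8(122))), (229, (np.uint8(116), np.uint8(116), np.uint8(122))), (233, (np.uint8(52), np.uint8(50), np.uint8(55))), (237, (np.uint8(123), np.uint8(66), np.uint8(33))), (241, (np.uint8(124), np.uint8(67), np.uint8(33))), (245, (np.uint8(123), np.uint8(66), np.uint8(30))), (249, (np.uint8(123), np.uint8(66), np.uint8(30))), (253, (np.uint8(123), np.uint8(65), np.uint8(27))), (257, (np.uint8(123), np.uint8(66), np.uint8(26))), (261, (np.uint8(124), np.uint8(65), np.uint
[... 724 characters left out ...]
9), np.uint8(124))), (321, (np.uint8(119), np.uint8(119), np.uint8(124))), (325, (np.uint8(158), np.uint8(83), np.uint8(2))), (329, (np.uint8(156), np.uint8(83), np.uint8(18))), (333, (np.uint8(178), np.uint8(180), np.uint8(184))), (337, (np.uint8(177), np.uint8(178), np.uint8(184))), (341, (np.uint8(189), np.uint8(189), np.uint8(194))), (345, (np.uint8(188), np.uint8(189), np.uint8(194))), (349, (np.uint8(33), np.uint8(31), np.uint8(34)))]
80 [array([286.1, 238.5]), array([286.5, 312.6])] [286.9 349.2]
85 [array([286.1, 235.3]), array([286.3, 298.4])] [286.8 340.8]
90 [array([286. , 232.2]), array([286.2, 282.8])] [286.7 330.7]
95 [array([286. , 229.1]), array([286. , 266.1])] [286.5 318.8]
```

```bash
python3 -m creep '[[-0.0003,-0.003,0,0,0,0,34],[-0.0003,-0.003,0,0,0,0,30],[-0.0003,-0.003,0,0,0,0,28],[-0.0003,-0.003,0,0,0,0,26]]' 20
python3 -m creep '[[0,0,0,0,0,0,24],[0,0,0,0,0,0,20],[0,0,0,0,0,0,20]]' 80
python3 - <<'E'
from h import *
t=np.array([.998,-.066]);d=np.array([.066,.998])
P=lambda a:90*(np.sin(a)*t+np.cos(a)*d)
for a0 in np.arange(0,3.1,.75): print(round(a0,2),[list(((P(a0+.15*k)-P(a0))/1000).round(4)) for k in range(1,6)])
g=np.load('top.npy',allow_pickle=True).item();Q=cloud(g)
e=np.array([.145,-.989]) # placeholder; estimate travel dir from rails/carton
for nm,v in(('rows',232),('r',240),('r',222)):
    print([(u,int(Q[v,u,1]),int(Q[v,u,2])) for u in range(236,318,1)])
E
```

```text
time_s: 8.57
eef_pos: [528.8, -81.1, 161.1]
tcp_rot: [0.0, 0.731, 0.682, -0.0]
contact_force: [0.0, -0.4, -0.4]
gripper_width: 0.259
finger_force: 0.0
time_s: 8.82
eef_pos: [528.8, -81.2, 161.4]
tcp_rot: [-0.0, 0.732, 0.682, 0.0]
contact_force: [-0.8, 2.3, 2.2]
gripper_width: 0.239
finger_force: 78.0
0.0 [[np.float64(0.0134), np.float64(-0.0019)], [np.float64(0.0263), np.float64(-0.0058)], [np.float64(0.0385), np.float64(-0.0115)], [np.float64(0.0497), np.float64(-0.019)], [np.float64(0.0596), np.float64(-0.0281)]]
0.75 [[np.float64(0.0085), np.float64(-0.0105)], [np.float64(0.0153), np.float64(-0.0221)], [np.float64(0.0203), np.float64(-0.0347)], [np.float64(0.0234), np.float64(-0.0478)], [np.float64(0.0244), np.float64(-0.0612)]]
1.5 [[np.float64(-0.0009), np.float64(-0.0135)], [np.float64(-0.0039), np.float64(-0.0266)], [np.float64(-0.0088), np.float64(-0.0392)], [np.float64(-0.0155), np.float64(-0.0509)], [np.float64(-0.0239), np.float64(-0.0615)]]
2.25 [[np.float64(-0.0099), np.float64(-0.0092)], [np.float64(-0.021), np.float64(-0.0168)], [np.float64(-0.0331), np.float64(-0.0227
[... 3399 characters left out ...]
), (272, 61, 85), (273, 58, 84), (274, 55, 82), (275, 52, 80), (276, 49, 82), (277, 46, 83), (278, 44, 79), (279, 41, 83), (280, 38, 79), (281, 35, 85), (282, 32, 83), (283, 29, 82), (284, 26, 78), (285, 24, 10), (286, 21, 15), (287, 18, 11), (288, 15, 9), (289, 12, 18), (290, 9, 14), (291, 6, 9), (292, 3, 13), (293, 0, 5), (294, -2, 10), (295, -5, 9), (296, -8, 12), (297, -12, 11), (298, -15, 9), (299, -17, 50), (300, -19, 75), (301, -22, 74), (302, -25, 79), (303, -28, 76), (304, -31, 74), (305, -34, 78), (306, -37, 70), (307, -42, 10), (308, -45, 8), (309, -48, 18), (310, -52, 3), (311, -54, 9), (312, -57, 12), (313, -61, 7), (314, -62, 35), (315, -63, 71), (316, -65, 85), (317, -68, 80)]
```

```bash
python3 -m creep '[[0.0134,-0.0019,0,0,0,0,20],[0.0263,-0.0058,0,0,0,0,20],[0.0385,-0.0115,0,0,0,0,20],[0.0497,-0.019,0,0,0,0,20]]'
```

```text
time_s: 9.15
eef_pos: [576.3, -98.7, 161.2]
tcp_rot: [-0.003, 0.731, 0.682, -0.001]
contact_force: [-7.4, 4.4, 7.7]
gripper_width: 0.241
finger_force: 78.9
```

```bash
python3 -m creep '[[0.0099,-0.0091,0,0,0,0,20],[0.0184,-0.0196,0,0,0,0,20],[0.0252,-0.0312,0,0,0,0,20],[0.0302,-0.0438,0,0,0,0,20]]'
python3 -m creep '[[0.0031,-0.0131,0,0,0,0,20],[0.0041,-0.0265,0,0,0,0,20],[0.0032,-0.04,0,0,0,0,20],[0.0002,-0.0531,0,0,0,0,20]]'
cat > an.py <<'E'
from h import *
s=robot.get_state();p=s['eef_pos'][:2]-np.array([522.6,-171.5]);r=np.hypot(*p);n=p/r;t=np.array([n[1],-n[0]]);F=s['contact_force'][:2]
print('r %.1f alpha %.3f Ft %.1f Fr %.1f'%(r,np.radians(86.2)-np.arctan2(p[1],p[0])-(2*np.pi if 0 else 0),-F@t,F@n),'t',t.round(3),'Fz',s['contact_force'][2].round(1))
E
python3 an.py
python3 - <<'E'
import numpy as np
t=np.array([.998,-.066]);d=np.array([.066,.998])
P=lambda a:90*(np.sin(a)*t+np.cos(a)*d)
for a0 in (1.8,1.95,2.1,2.2,2.3,2.4,2.5,2.6,2.7,2.8,2.9,3.0,3.1): print(a0,((P(a0+.05)-P(a0))).round(1),((P(a0+.1)-P(a0))).round(1))
E
```

```text
time_s: 9.48
eef_pos: [607.7, -141.0, 161.3]
tcp_rot: [-0.003, 0.731, 0.682, 0.001]
contact_force: [-4.6, 8.0, 5.6]
gripper_width: 0.242
finger_force: 78.7
time_s: 9.82
eef_pos: [610.1, -192.9, 161.4]
tcp_rot: [-0.002, 0.731, 0.683, 0.003]
contact_force: [0.0, 8.3, 1.8]
gripper_width: 0.237
finger_force: 78.5
r 90.0 alpha 1.744 Ft 8.1 Fr -1.9 t [-0.238 -0.971] Fz 1.8
1.8 [-1.4 -4.3] [-3.  -8.5]
1.95 [-2. -4.] [-4.3 -7.9]
2.1 [-2.6 -3.7] [-5.4 -7.2]
2.2 [-3.  -3.4] [-6.1 -6.6]
2.3 [-3.3 -3.1] [-6.7 -6. ]
2.4 [-3.6 -2.7] [-7.3 -5.3]
2.5 [-3.8 -2.4] [-7.8 -4.5]
2.6 [-4.1 -2. ] [-8.2 -3.7]
2.7 [-4.2 -1.5] [-8.5 -2.9]
2.8 [-4.4 -1.1] [-8.8 -2. ]
2.9 [-4.4 -0.7] [-8.9 -1.1]
3.0 [-4.5 -0.2] [-9.  -0.2]
3.1 [-4.5  0.2] [-9.   0.7]
```

```bash
python3 -m creep '[[-0.0014,-0.0043,0,0,0,0,20],[-0.003,-0.0085,0,0,0,0,20],[-0.005,-0.0126,0,0,0,0,20],[-0.0073,-0.0164,0,0,0,0,20]]' >/dev/null; python3 an.py
python3 -m creep '[[-0.0026,-0.0037,0,0,0,0,20],[-0.0051,-0.0075,0,0,0,0,20]]' >/dev/null; python3 an.py
python3 -m creep '[[-0.0028,-0.0035,0,0,0,0,20],[-0.0058,-0.0068,0,0,0,0,20]]' >/dev/null; python3 an.py
python3 -m creep '[[-0.0032,-0.0032,0,0,0,0,20],[-0.0065,-0.0063,0,0,0,0,20]]' >/dev/null; python3 an.py
```

```text
r 89.9 alpha 1.943 Ft 8.0 Fr 0.5 t [-0.424 -0.906] Fz -1.5
r 89.8 alpha 2.043 Ft 7.8 Fr 2.5 t [-0.513 -0.858] Fz -1.4
r 89.7 alpha 2.146 Ft 8.0 Fr 3.8 t [-0.599 -0.801] Fz -2.8
r 89.5 alpha 2.250 Ft 8.3 Fr 3.6 t [-0.678 -0.735] Fz -3.4
```

```bash
python3 -m creep '[[-0.0016,-0.0016,0,0,0,0,20],[-0.0033,-0.0031,0,0,0,0,20]]' >/dev/null; python3 an.py
python3 -m creep '[[-0.0017,-0.0015,0,0,0,0,20],[-0.0034,-0.0029,0,0,0,0,20]]' >/dev/null; python3 an.py
python3 -m creep '[[-0.0018,-0.0014,0,0,0,0,20],[-0.0036,-0.0027,0,0,0,0,20]]' >/dev/null; python3 an.py
python3 -m creep '[[-0.0018,-0.0013,0,0,0,0,20],[-0.0037,-0.0026,0,0,0,0,20]]' >/dev/null; python3 an.py
```

```text
r 89.5 alpha 2.303 Ft 8.6 Fr 4.1 t [-0.717 -0.697] Fz -4.1
r 89.5 alpha 2.353 Ft 9.4 Fr 4.3 t [-0.75  -0.661] Fz -4.9
r 89.5 alpha 2.404 Ft 8.5 Fr 3.3 t [-0.783 -0.622] Fz -5.1
r 89.5 alpha 2.456 Ft 9.4 Fr 3.1 t [-0.814 -0.581] Fz -5.0
```

```bash
python3 -m creep '[[-0.0019,-0.0012,0,0,0,0,20],[-0.0038,-0.0024,0,0,0,0,20]]' >/dev/null; python3 an.py
python3 -m creep '[[-0.002,-0.0011,0,0,0,0,20],[-0.0039,-0.0022,0,0,0,0,20]]' >/dev/null; python3 an.py
python3 -m creep '[[-0.002,-0.001,0,0,0,0,20],[-0.0041,-0.002,0,0,0,0,20]]' >/dev/null; python3 an.py
```

```text
r 89.5 alpha 2.508 Ft 7.7 Fr 2.7 t [-0.843 -0.538] Fz -4.1
r 89.5 alpha 2.559 Ft 8.2 Fr 2.8 t [-0.87  -0.494] Fz -3.8
r 89.5 alpha 2.610 Ft 8.7 Fr 2.3 t [-0.894 -0.448] Fz -3.5
```

```bash
python3 -m creep '[[-0.0021,-0.0009,0,0,0,0,20],[-0.0041,-0.0018,0,0,0,0,20]]' >/dev/null; python3 an.py
python3 -m creep '[[-0.0021,-0.0008,0,0,0,0,20],[-0.0042,-0.0015,0,0,0,0,20]]' >/dev/null; python3 an.py
python3 -m creep '[[-0.0022,-0.0006,0,0,0,0,20],[-0.0043,-0.0013,0,0,0,0,20]]' >/dev/null; python3 an.py
python3 - <<'E'
from h import *
g=grab_frame('top');np.save('t5.npy',g,allow_pickle=True);Q=cloud(g)
print([(u,int(Q[236,u,1]),int(Q[236,u,2])) for u in list(range(238,252))+list(range(270,310))])
cv2.imwrite('pics/t5.png',cv2.resize(g['img'][195:265,225:375],None,fx=5,fy=5,interpolation=cv2.INTER_CUBIC)[:,:,::-1])
E
```

```text
r 89.5 alpha 2.662 Ft 8.5 Fr 1.7 t [-0.916 -0.402] Fz -4.7
r 89.4 alpha 2.713 Ft 7.9 Fr 1.9 t [-0.935 -0.355] Fz -3.9
r 89.4 alpha 2.764 Ft 8.6 Fr 0.9 t [-0.952 -0.306] Fz -4.9
[(238, 152, 86), (239, 150, 85), (240, 146, 87), (241, 144, 86), (242, 141, 87), (243, 138, 83), (244, 136, 74), (245, 132, 84), (246, 130, 80), (247, 127, 79), (248, 124, 83), (249, 121, 82), (250, 118, 82), (251, 115, 82), (270, 61, 84), (271, 58, 80), (272, 55, 81), (273, 52, 83), (274, 50, 78), (275, 47, 83), (276, 44, 80), (277, 41, 83), (278, 38, 84), (279, 35, 86), (280, 32, 78), (281, 29, 74), (282, 27, 71), (283, 24, 74), (284, 21, 75), (285, 18, 69), (286, 15, 75), (287, 12, 7), (288, 9, 12), (289, 6, 14), (290, 3, 16), (291, 0, 13), (292, -2, 16), (293, -5, 5), (294, -8, 10), (295, -11, 9), (296, -13, 81), (297, -16, 83), (298, -18, 82), (299, -21, 82), (300, -26, 27), (301, -29, 23), (302, -32, 31), (303, -35, 21), (304, -38, 20), (305, -41, 21), (306, -44, 20), (307, -47, 20), (308, -50, 24), (309, -54, 9)]
```

View pics/t5.png

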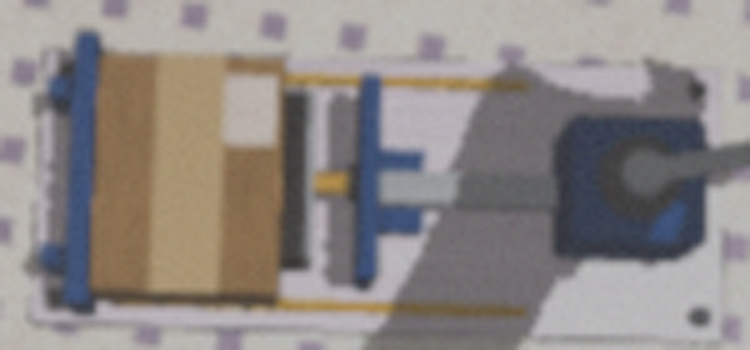

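The picture shows the pad (column ~290) against the carton and the carton almost at the fence (column ~95), so the ramp should start soon.

```bash
python3 -m creep '[[-0.0022,-0.0005,0,0,0,0,20],[-0.0044,-0.0011,0,0,0,0,20]]' >/dev/null; python3 an.py
python3 -m creep '[[-0.0022,-0.0004,0,0,0,0,20],[-0.0044,-0.0009,0,0,0,0,20]]' >/dev/null; python3 an.py
python3 -m creep '[[-0.0022,-0.0003,0,0,0,0,20],[-0.0044,-0.0007,0,0,0,0,20]]' >/dev/null; python3 an.py
```

```text
r 89.4 alpha 2.812 Ft 9.2 Fr 1.1 t [-0.965 -0.26 ] Fz -5.1
r 89.4 alpha 2.859 Ft 10.5 Fr 1.8 t [-0.977 -0.215] Fz -5.9
r 89.4 alpha 2.905 Ft 11.5 Fr 1.4 t [-0.986 -0.17 ] Fz -6.7
```

```bash
python3 -m creep '[[-0.0022,-0.0002,0,0,0,0,20],[-0.0045,-0.0004,0,0,0,0,20]]' >/dev/null; python3 an.py
python3 -m creep '[[-0.0022,-0.0001,0,0,0,0,20],[-0.0045,-0.0002,0,0,0,0,20]]' >/dev/null; python3 an.py
```

```text
r 89.4 alpha 2.951 Ft 12.4 Fr 1.6 t [-0.992 -0.124] Fz -7.8
r 89.4 alpha 2.999 Ft 12.6 Fr 0.6 t [-0.997 -0.076] Fz -9.2
```

```bash
python3 -m creep '[[0.0015,0,0.0005,0,0,0,20],[0.003,0,0.001,0,0,0,20],[0.003,0,0.001,0,0,0,20]]' >/dev/null; python3 an.py
```

```text
r 89.4 alpha 3.000 Ft 8.0 Fr 0.9 t [-0.997 -0.076] Fz -6.7
```

```bash
python3 -m creep '[[0.002,0,0.001,0,0,0,20],[0.004,0,0.002,0,0,0,20],[0.004,0,0.002,0,0,0,20]]' >/dev/null; python3 an.py
```

```text
r 89.4 alpha 2.996 Ft 3.3 Fr -0.3 t [-0.997 -0.079] Fz -15.1
```

```bash
python3 -m creep '[[0.0007,0,-0.002,0,0,0,20],[0.0015,0,-0.003,0,0,0,20],[0.0015,0,-0.003,0,0,0,20]]' >/dev/null; python3 an.py
```

```text
r 89.5 alpha 2.986 Ft -3.5 Fr -2.4 t [-0.996 -0.089] Fz -0.6
```

```bash
python3 -m creep '[[-0.0005,0,0,0,0,0,20],[-0.001,0,0,0,0,0,20]]' >/dev/null; python3 an.py
python3 -m creep '[[0,0,0,0,0,0,30],[0,0,0,0,0,0,38],[0,0,0,0,0,0,45],[0,0,0,0,0,0,50],[0,0,0,0,0,0,50]]'; python3 an.py
python3 - <<'E'
from h import *
s=robot.get_state();f=grab_frame('wrist');d=dict(f=f,s=s)
hsv=cv2.cvtColor(f['img'],cv2.COLOR_RGB2HSV)
m=(hsv[...,0]<16)&(hsv[...,1]>150)&(hsv[...,2]>60);m[:,:225]=0;m[:,350:]=0;m[:200]=0;m[360:]=0
v,u=np.nonzero(m);print(u.min(),u.max(),v.min(),v.max(),f['intrinsics'][0][2])
E
```

```text
r 89.5 alpha 2.987 Ft -1.5 Fr -2.5 t [-0.996 -0.088] Fz -1.4
time_s: 14.53
eef_pos: [531.5, -261.6, 161.7]
tcp_rot: [0.001, 0.732, 0.681, 0.0]
contact_force: [0.2, -0.3, -0.6]
gripper_width: 0.503
finger_force: 0.0
r 90.5 alpha 2.976 Ft 0.1 Fr 0.3 t [-0.995 -0.099] Fz -0.6
256 309 233 326 286.01301753101234
```

```bash
python3 -m creep '[[-0.001,-0.001,0.01,0,0,0,55],[-0.001,-0.001,0.03,0,0,0,55],[-0.001,-0.001,0.06,0,0,0,55],[-0.001,-0.001,0.095,0,0,0,55],[-0.001,-0.001,0.13,0,0,0,55]]'
python3 -m creep '[[0,-0.03,0.01,0,0,0,55],[0,-0.065,0.01,0,0,0,55],[0,-0.1,0.01,0,0,0,55],[0,-0.135,0.01,0,0,0,55],[0,-0.17,0.01,0,0,0,55]]'
python3 -m creep '[[0,0,0,0,0,0,55],[0,0,0,0,0,0,55]]' | tail -3
python3 - <<'E'
from h import *
g=grab_frame('top');w=grab_frame('scene')
a=cv2.resize(g['img'][195:265,225:375],(750,350),interpolation=cv2.INTER_CUBIC);b=cv2.resize(w['img'][140:260,180:375],(390,240),interpolation=cv2.INTER_CUBIC)
o=np.zeros((590,750,3),np.uint8);o[:350]=a;o[350:,:390]=b;o[350:,390:750]=cv2.resize(g['img'],(360,240))
cv2.imwrite('pics/end.png',o[:,:,::-1])
E
```

```text
time_s: 15.0
eef_pos: [529.5, -262.0, 293.1]
tcp_rot: [-0.0, 0.732, 0.681, -0.0]
contact_force: [0.5, 0.7, -0.2]
gripper_width: 0.547
finger_force: 0.0
time_s: 15.42
eef_pos: [529.7, -433.9, 302.5]
tcp_rot: [0.001, 0.732, 0.681, 0.0]
contact_force: [0.9, 0.0, 0.1]
gripper_width: 0.551
finger_force: 0.0
contact_force: [-0.4, 0.5, -0.6]
gripper_width: 0.552
finger_force: 0.0
```

View pics/end.png

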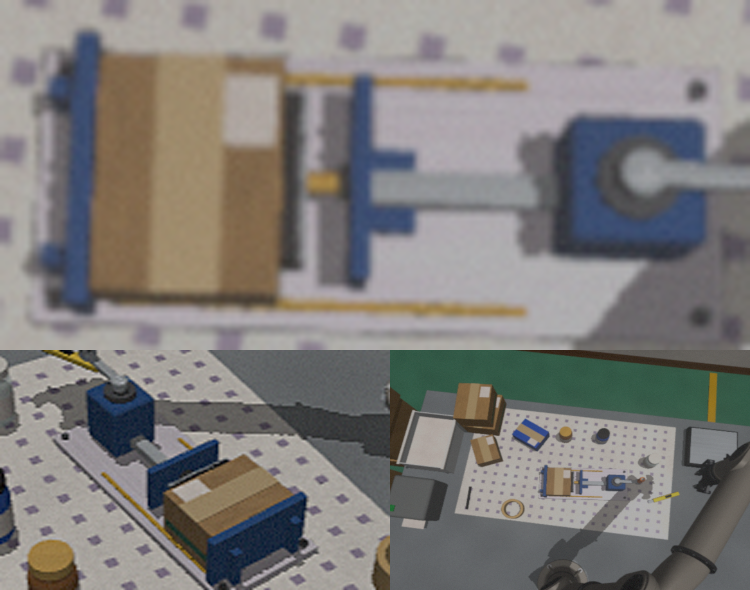

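```bash
python3 -c "
from station import robot
print(robot.hand_in())"
```

```text
the job is handed in; nothing more can be done
None
```

I folded the grip upright first, then cranked about 3.0 rad clockwise until the carton was held against the fence, and handed the job in after about 16 s; from the crank force, the foam is squeezed about 5 mm (about 20 N), the grip is released and upright, and I saw nothing else on the bench disturbed.

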